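# Free the red nib case from its gluing jig

### The job

The glue on the red nib case has set. Swing the hold-down bar over the red case up until it stands about upright and leave it up, then slide the red case along its channel, without lifting it out, until it lies wholly on the green landing strip. Leave the blue case in the other jig where it is.

Things in the scene. Friction and masses are not known exactly. Their poses are not given: they have to be found in the camera images.
- jig: Fixed wooden jig of the red case, 10 mm thick. Origin on the counter under the clamped case's middle; z up, +y along the channel to the green strip (y 56 to 176 mm), +x to the hinge, away from the robot. Channel floor z 10 mm; brass rails (inner faces x +-24, 4 wide) and end lips (inner y -51, 178) have tops at z 15. Hinge posts x 80 to 100, y +-22, z to 58. Board x -32 to 118, y -56 to 188.
- hold_bar (a joint): Red jig's aluminium bar, rad: 0 down, 1.57 upright, stop at 1.9; near end swings up and away from the robot. Stiff hinge: stays where left, about 2 N at the knob. Hinge line along jig y at x 90, z 46 mm (jig frame). Bar 24 mm wide, 10 thick. Black ball knob, 24 mm diameter, at its end: at angle a its centre is at jig x = 90 - 165 cos a, y = 0, z = 46 + 165 sin a; sides free.
- red_case: Red closed nib case, 44 (x) by 90 (y, along the channel) by 30 mm high, 0.1 to 0.2 kg, loose on the channel floor; origin at the centre of its underside, axes as the jig's. Two brass bands 8 mm wide at y = +-20 mm rise 3 mm above its top; the lowered bar lies between them and locks it. Bar upright: grip it from above across the 44 mm, or push its end.
- blue_case: Bystander: the same case in blue, clamped under the bar of a second, like jig, which may stand left or right of the red one's. Origin at the centre of its underside.
Things that resemble listed ones, but are neither listed nor needed, are in the scene too. Leave any orange, pink or turquoise look-alike of the red_case alone.

How it is judged:
On the way:
1. the bar over the red case has been swung up (beyond 1.2 rad) while the case is still in its clamping place (value of joint hold_bar above 1.2 rad and y of red_case in the frame of jig below 0.02 m), for 0.2 s.
At the end, for the whole second after the job is handed in: Red case flat on the green strip: centre 95 to 140 mm along the channel from the jig's origin, within 12 mm of its middle, 10 degrees of its direction and 6 mm of its floor, at rest; its bar still above 1.2 rad; blue case within 15 mm of its place (value of joint hold_bar above 1.2 rad and y of red_case in the frame of jig between 0.095 and 0.14 m and x of red_case in the frame of jig between -0.012 and 0.012 m and z of red_case in the frame of jig below 0.016 m and angle between red_case's own z axis and vertical below 0.17 rad and angle between the y axis of red_case and the y axis of jig, either way round below 0.17 rad and linear speed of red_case below 0.02 m/s and distance of blue_case from where it was at the start of the episode below 0.015 m); the robot touches nothing.
It fails at once if the red case is lifted more than 15 mm off the channel floor (z of red_case in the frame of jig above 0.025 m).
It fails at once if the blue case is moved more than 15 mm (distance of blue_case from where it was at the start of the episode above 0.015 m).
It also fails if it takes over 46 s, if anything falls off the work surface, if the arm or the gripper's body presses on something with over 40 N, if the wrist force passes 120 N, or if a joint passes its speed limit or range.

### The arm

A 6-joint arm with a two-finger parallel gripper is mounted at the origin on the work surface. World frame = base frame: x ahead of the robot, y to its left, z up, the work surface at z = 0. Lengths are in m, angles in rad, forces in N, time in s.
With the tool pointing down it reaches from about 0.35 to 0.8 m from the base axis. Payload 7.3 kg.
Tool frame: the origin (TCP) lies at the very end of the fingers, on their centre line; the grasp point (between the pads) lies 19 mm behind it (bot.grip_point_offset is the distance from the TCP to the grasp point, in m); z points along the fingers, y is the direction in which the jaws open and shut (so a half turn about z gives the same grasp; the last joint's range is limited). The gripper opens to 85 mm and grips with 20 to 120 N. Pads are 22 mm wide; open, the fingers measure 114 mm over their backs; the gripper's body (76 mm by 85 mm) begins 54 mm behind the grasp point. The pads swing forward as they close: fully open they stand 13 mm farther back than shut.
Start: joints at [-1.275, 0.342, 1.524, -0, 1.275, -0.146], TCP at [0.224, -0.475, 0.231] pointing down, gripper open.
Joint ranges: [-2.53, 2.53], [-0.77, 2.02], [0.04, 2.7], [-1, 4.14], [0.28, 2.66], [-3.11, 3.11]. Speed limits (rad/s): [2.57, 2.57, 3.14, 3.14, 3.14, 3.14].

### API

Orientations are given as a 3x3 rotation matrix whose columns are the frame's x, y, z axes.
In Python, from station import bot gives the robot as it stands.
- The arm moves only by the shell command python3 -m pendant 'ROWS' [FORCE]. ROWS is JSON, a list of rows, each a list of 7 numbers: the shift along the tool's x, y, z in mm, then the turn, a rotation vector about the tool's x, y, z in units of 6 degrees (1.0 is 6 degrees), then the opening, from 0 (shut) to 1 (fully open). A call has exactly 8 rows; each row shifts and turns the commanded pose from where the row before left it, along the tool's axes as they then stand; what a row does not reach is not made up. A row lasts 1/8 s, in which the tool goes at most 62.5 mm and 10.7 degrees, less where a joint would pass 70% of its speed; a pose out of reach is approached as far as the arm can. A call is refused whole if a number of a shift passes 62.5 or a number of a turn 1, either way. A call with a gripper value outside its range is refused whole. The fingers move at their own pace and stop on an object; FORCE is the grip in N (left out, the last holds). Time passes only in rows, so rows that do not move let the fingers close, or fill a call up. It gives the time, the measured TCP pose, the force and the opening at its end, in the units of the state.
- bot.get_state(): the state, without advancing time (a new reading comes with each control period).
- bot.snapshot(name): name is "side" or "top" or "wrist"; returns the picture (400x640x3 uint8, red, green, blue); there is no depth.
- bot.camera_model(name): a dict with "intrinsics" (3x3 intrinsics, pixels), "extrinsics" (4x4, takes a point from camera to world coordinates). Camera axes: x right, y down, z forward; pixel columns grow to the right and rows downward; lengths in m; the calibration is good to about 2 mm. A picture is of the moment at which its call begins: read the wrist's pose just before it. camera_model takes no time and is no camera call; for the wrist camera it gives the pose at the moment of the call.
- bot.sign_off(): hands the job in, once; it reports no verdict.
The state is a dict: "time": time; "joint_positions": joint angles; "joint_vel": joint speeds; "joint_efforts": joint torques, N m; "eef_pos": TCP position; "tool_rot": TCP orientation; "wrist_force": force on the tool from outside, world axes, zero at the start; "moment": the same for the moment, N m; "width": opening from 0.0 (shut) to 1.0 (fully open).
Only numpy, scipy, OpenCV 4.12 (cv2) and the standard library are available. Lean on these libraries where they do the work, as an engineer would, in place of code of your own. Each camera call takes 0.05 s, during which the arm holds its last target.

## Working session

There is one attempt and no reset: what is moved stays moved. The work goes in short steps, Python scripts to look and compute and a shell command to move; the robot and the scene stay as the last step left them, time stands still between calls to the robot, and variables do not carry over. Pictures are saved under pics/ and viewed, and the job is handed in when it is done.

```bash
ls; mkdir -p pics; python3 - <<'E'
from station import bot
import cv2
for n in ("top","side"):
    im=bot.snapshot(n); cv2.imwrite(f"pics/{n}0.png",im[:,:,::-1])
    m=bot.camera_model(n); print(n,m["intrinsics"],m["extrinsics"])
s=bot.get_state(); print(s["time"],s["eef_pos"],s["tool_rot"])
E
```

```text
pics
top [[406.16259645   0.         313.42283051]
 [  0.         406.16259645 198.2853144 ]
 [  0.           0.           1.        ]] [[ 0.01091257 -0.98944518  0.14449621  0.40530461]
 [-0.99907737 -0.01679138 -0.03952802  0.09041365]
 [ 0.0415371  -0.14393154 -0.98871552  0.90026486]
 [ 0.          0.          0.          1.        ]]
side [[500.68315706   0.         311.99100466]
 [  0.         500.68315706 204.17520703]
 [  0.           0.           1.        ]] [[-9.80460157e-01 -1.54124247e-01  1.22244008e-01  3.47781250e-01]
 [-1.96714858e-01  7.71539731e-01 -6.05003892e-01  8.82415695e-01]
 [-1.07033987e-03 -6.17229423e-01 -7.86782495e-01  1.07735823e+00]
 [ 0.00000000e+00  0.00000000e+00  0.00000000e+00  1.00000000e+00]]
0.1 [ 0.22440979 -0.47422886  0.23067216] [[ 9.03986100e-01  4.27561668e-01 -3.88528737e-04]
 [ 4.27561782e-01 -9.03985103e-01  1.36223931e-03]
 [ 2.31217123e-04 -1.39756544e-03 -9.99998997e-01]]
```

View pics/top0.png

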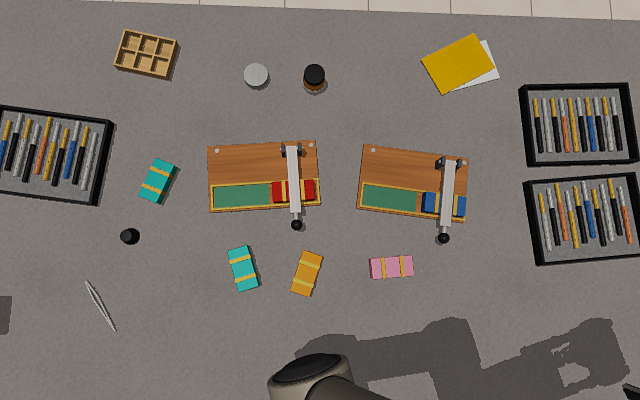

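View pics/side0.png

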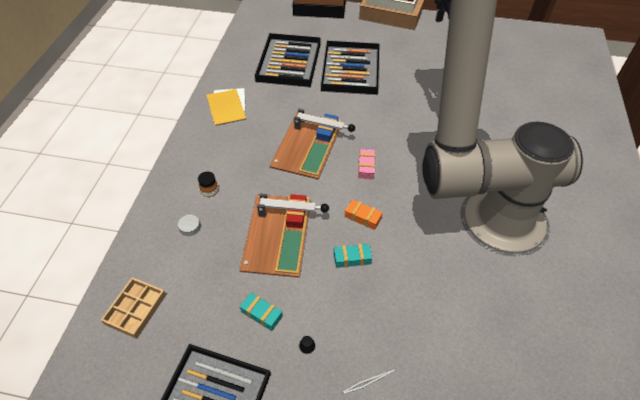

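The top view shows these objects:
- Red case under its bar, around (293,190), in the left jig. Its knob is at (296,225) and the green strip is at (240,196).
- Blue case at (443,205), in the right jig.
- Look-alikes: turquoise (157,181) and (242,268), orange (307,273), pink (391,267).

I choose the red one at (293,190). Next I take a close crop and measure it.

```bash
cat > h.py <<'E'
import numpy as np, cv2
from station import bot
def ray(n,uv,z):
    m=bot.camera_model(n);K=m["intrinsics"];T=m["extrinsics"]
    d=T[:3,:3]@np.linalg.solve(K,[uv[0],uv[1],1.]);o=T[:3,3]
    return o+d*(z-o[2])/d[2]
def proj(n,P):
    m=bot.camera_model(n);K=m["intrinsics"];T=m["extrinsics"]
    p=K@(T[:3,:3].T@(np.asarray(P)-T[:3,3]));return p[:2]/p[2]
E
python3 - <<'E'
from h import *
im=cv2.imread("pics/top0.png")
hsv=cv2.cvtColor(im,cv2.COLOR_BGR2HSV)
cv2.imwrite("pics/crop0.png",cv2.resize(im[130:240,195:335],None,fx=5,fy=5,interpolation=cv2.INTER_CUBIC))
x0,y0=195,130
sub=hsv[y0:222,x0:335]
m=((sub[...,1]>75)).astype(np.uint8)*255
m=cv2.morphologyEx(m,cv2.MORPH_CLOSE,np.ones((15,15)))
c=max(cv2.findContours(m,0,2)[0],key=cv2.contourArea)
r=cv2.minAreaRect(c);b=cv2.boxPoints(r)+[x0,y0];print(r,b)
a=cv2.approxPolyDP(cv2.convexHull(c),4,True)[:,0]+[x0,y0];print(a)
for p in a: print(p,ray("top",p,0.01))
g=cv2.inRange(hsv,(50,60,30),(85,255,200))[130:222,195:290]
c=max(cv2.findContours(g,0,2)[0],key=cv2.contourArea);b=cv2.boxPoints(cv2.minAreaRect(c))+[195,130]
for p in b: print("green",p,ray("top",p,0.01))
k=(hsv[212:235,285:310,2]<60).astype(np.uint8)
c=max(cv2.findContours(k,0,2)[0],key=cv2.contourArea);(u,v),R=cv2.minEnclosingCircle(c);p=(u+285,v+212)
print("knob",p,R,ray("top",p,0.046))
E
```

```text
((68.12930297851562, 52.69827651977539), (80.56661224365234, 111.39568328857422), 86.633544921875) [[205.16205978 145.75516891]
 [316.36551666 139.21380234]
 [321.09654236 219.64138794]
 [209.89308929 226.18275452]]
[[315 140]
 [320 203]
 [298 221]
 [209 211]
 [207 146]]
[315 140] [0.6688488  0.05270415 0.01      ]
[320 203] [0.52510917 0.04012933 0.01      ]
[298 221] [0.48444415 0.0881575  0.01      ]
[209 211] [0.50348878 0.28267788 0.01      ]
[207 146] [0.64941394 0.29405458 0.01      ]
green [213.07078934 187.0619545 ] [0.55664144 0.27632365 0.01      ]
green [267.76106262 183.4159317 ] [0.56702226 0.15654984 0.01      ]
green [269.10177612 203.52655029] [0.52208902 0.15239107 0.01      ]
green [214.41149902 207.17256927] [0.51208938 0.27135798 0.01      ]
knob (296.5, 224.5) 5.700977325439453 [0.47381802 0.09128092 0.046     ]
```

View pics/crop0.png

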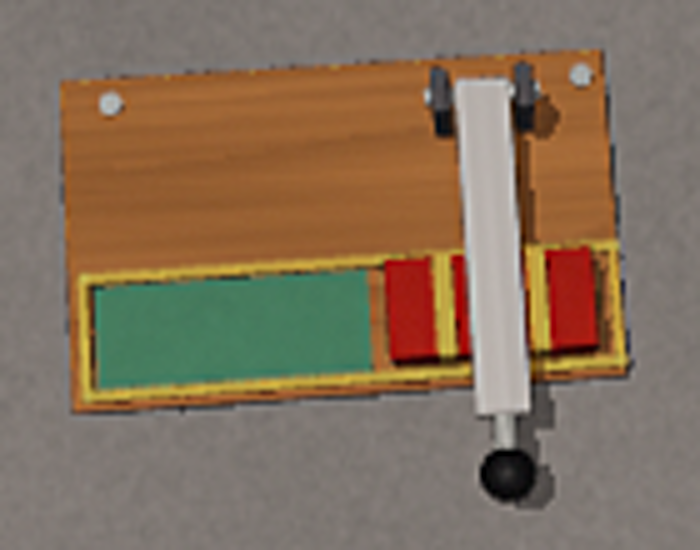

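The crop confirms it: the red case with two brass bands, clamped by the bar with the knob at (296.5,224.5), is in the jig whose green strip is on the left. The jig origin is near (0.5495, 0.0985) with yaw about 0.087 rad. The knob ray agrees with that to about 1 mm. I move above the knob next.

```bash
python3 -m pendant '[[29,-25,4,0,0,0,0.7],[29,-25,4,0,0,0,0.7],[29,-25,4,0,0,0,0.7],[29,-25,4,0,0,0,0.7],[29,-25,4,0,0,0,0.7],[29,-25,4,0,0,0,0.7],[29,-25,4,0,0,0,0.7],[29,-25,4,0,0,0,0.7]]' 20 && python3 -m pendant '[[29,-25,4,0,0,0,0.7],[29,-25,4,0,0,0,0.7],[29,-25,4,0,0,0,0.7],[29,-25,4,0,0,0,0.7],[29,-25,4,0,0,0.85,0.7],[29,-25,4,0,0,0.85,0.7],[29,-25,4,0,0,0.85,0.7],[10,-25,4,0,0,0.85,0.7]]'
cat > rel.py <<'E'
from h import *
s=bot.get_state();R=s["tool_rot"];p=s["eef_pos"]
O=np.array([.5495,.0985,0]);a=.0866
J=np.array([[np.cos(a),-np.sin(a),0],[np.sin(a),np.cos(a),0],[0,0,1]])
np.set_printoptions(precision=4,suppress=True)
print("t",s["time"],"p",np.array(p),"jig mm",J.T@(p-O)*1000,"F",np.array(s["wrist_force"]),"w",s["width"],"j",np.array(s["joint_positions"]))
print("R in jig",J.T@R)
E
python3 rel.py
```

```text
time: 1.1
eef_pos: [0.3489, -0.1933, 0.199]
tool_rot: [[0.904, 0.427, -0.0], [0.427, -0.904, 0.0], [-0.0, -0.0, -1.0]]
wrist_force: [-0.3, -0.7, 0.9]
width: 0.7
time: 2.1
eef_pos: [0.4727, 0.0732, 0.1668]
tool_rot: [[0.997, 0.083, -0.0], [0.083, -0.997, -0.0], [-0.0, 0.0, -1.0]]
wrist_force: [0.6, -0.5, 1.1]
width: 0.7
t 2.1 p [0.4727 0.0732 0.1668] jig mm [-78.7354 -18.5256 166.7734] F [ 0.5987 -0.4656  1.061 ] w 0.7002900508612725 j [-0.0067  0.324   1.7459 -0.      1.0719  1.4806]
R in jig [[ 1.     -0.0031 -0.0001]
 [-0.0031 -1.     -0.    ]
 [-0.0001  0.     -1.    ]]
```

```bash
python3 -m pendant '[[3,-18,0,0,0,0,0.7],[0,0,20,0,0,0,0.7],[0,0,20,0,0,0,0.7],[0,0,20,0,0,0,0.7],[0,0,0,0,0,0,0.7],[0,0,0,0,0,0,0.7],[0,0,0,0,0,0,0.7],[0,0,0,0,0,0,0.7]]'
python3 rel.py; python3 - <<'E'
from h import *
P=ray("top",(296.5,224.5),.046)
print(proj("wrist",P))
cv2.imwrite("pics/w1.png",bot.snapshot("wrist")[:,:,::-1])
E
```

```text
time: 3.1
eef_pos: [0.4737, 0.0901, 0.1079]
tool_rot: [[0.996, 0.086, 0.001], [0.086, -0.996, -0.0], [0.001, 0.0, -1.0]]
wrist_force: [-0.5, 0.9, 0.3]
width: 0.7
t 3.1 p [0.4737 0.0901 0.1079] jig mm [-76.2568  -1.8137 107.8722] F [-0.4924  0.8992  0.2999] w 0.7000919958746958 j [ 0.0289  0.4084  1.81   -0.0001  0.9219  1.514 ]
R in jig [[ 1.     -0.0009  0.0012]
 [-0.0009 -1.     -0.0002]
 [ 0.0012  0.0002 -1.    ]]
[314.56391972 217.09602328]
```

View pics/w1.png

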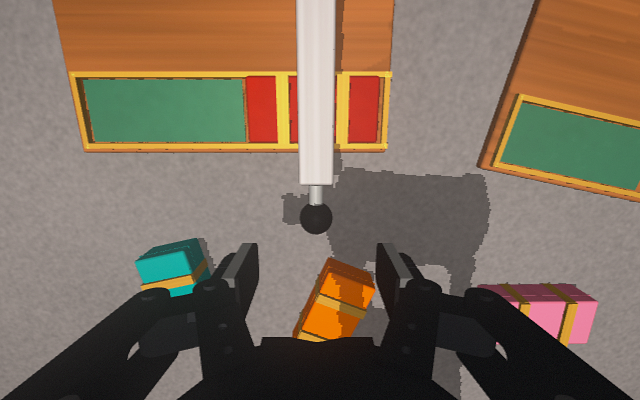

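The wrist view shows the knob at (316,218), against a prediction of (315,217), so the fix holds. I descend and grip it.

```bash
python3 -m pendant '[[1,-2,20,0,0,0,0.7],[0,0,20,0,0,0,0.7],[0,0,20,0,0,0,0.7],[0,0,19,0,0,0,0.7],[0,0,0,0,0,0,0.7],[0,0,0,0,0,0,0.4],[0,0,0,0,0,0,0],[0,0,0,0,0,0,0]]' 40
python3 -m pendant '[[0,0,0,0,0,0,0],[0,0,0,0,0,0,0],[0,0,0,0,0,0,0],[0,0,0,0,0,0,0],[0,0,0,0,0,0,0],[0,0,0,0,0,0,0],[0,0,0,0,0,0,0],[0,0,0,0,0,0,0]]' 40
python3 rel.py; python3 - <<'E'
from h import *
cv2.imwrite("pics/w2.png",bot.snapshot("wrist")[:,:,::-1])
import numpy as np
# arc steps
pa=0
for i in range(1,25):
    a=i*1.66/24
    print(np.round([165*(np.cos(pa)-np.cos(a)),165*(np.sin(a)-np.sin(pa))],1),end=' ');pa=a
E
```

```text
time: 4.15
eef_pos: [0.4749, 0.0912, 0.0294]
tool_rot: [[0.996, 0.086, 0.002], [0.086, -0.996, -0.002], [0.002, 0.002, -1.0]]
wrist_force: [-0.6, -7.2, 3.6]
width: 0.251
time: 5.15
eef_pos: [0.4749, 0.0912, 0.0294]
tool_rot: [[0.996, 0.086, 0.002], [0.086, -0.996, -0.001], [0.002, 0.002, -1.0]]
wrist_force: [-0.2, -6.1, 3.8]
width: 0.252
t 5.15 p [0.4749 0.0912 0.0294] jig mm [-74.929   -0.8354  29.3575] F [-0.2108 -6.0966  3.7861] w 0.25177647805848913 j [ 0.032   0.5384  1.8766 -0.0023  0.7246  1.5183]
R in jig [[ 1.     -0.0004  0.0019]
 [-0.0004 -1.     -0.0016]
 [ 0.0019  0.0016 -1.    ]]
[ 0.4 11.4] [ 1.2 11.3] [ 2.  11.2] [ 2.7 11.1] [ 3.5 10.9] [ 4.2 10.6] [ 5.  10.3] [5.7 9.9] [6.3 9.5] [7. 9.] [7.6 8.5] [8.1 8. ] [8.7 7.4] [9.2 6.8] [9.6 6.1] [10.   5.5] [10.4  4.8] [10.7  4. ] [10.9  3.3] [11.1  2.5] [11.3  1.7] [11.4  1. ] [11.4  0.2] [11.4 -0.6]
```

View pics/w2.png

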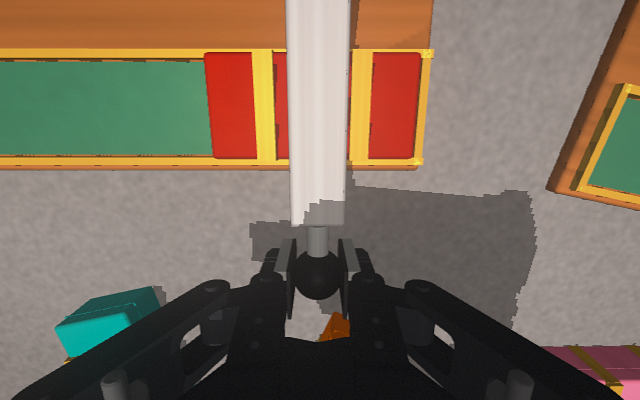

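The knob (318,275) sits between the pads. I follow the arc upward.

```bash
python3 -m pendant '[[0.4,0,-11.4,0,0,0,0],[1.2,0,-11.3,0,0,0,0],[2,0,-11.2,0,0,0,0],[2.7,0,-11.1,0,0,0,0],[3.5,0,-10.9,0,0,0,0],[4.2,0,-10.6,0,0,0,0],[5,0,-10.3,0,0,0,0],[5.7,0,-9.9,0,0,0,0]]' 40
python3 rel.py
```

```text
time: 6.2
eef_pos: [0.4991, 0.0932, 0.1156]
tool_rot: [[0.996, 0.086, 0.001], [0.086, -0.996, -0.002], [0.001, 0.002, -1.0]]
wrist_force: [3.4, -4.6, -4.5]
width: 0.252
t 6.2 p [0.4991 0.0932 0.1156] jig mm [-50.619   -0.8779 115.6066] F [ 3.4114 -4.6263 -4.4704] w 0.2516604232787032 j [ 0.0348  0.4375  1.7319 -0.0022  0.9715  1.5209]
R in jig [[ 1.     -0.0007  0.0006]
 [-0.0007 -1.     -0.0019]
 [ 0.0006  0.0019 -1.    ]]
```

```bash
python3 -m pendant '[[6.3,0,-9.5,0,0,0,0],[7,0,-9,0,0,0,0],[7.6,0,-8.5,0,0,0,0],[8.1,0,-8,0,0,0,0],[8.7,0,-7.4,0,0,0,0],[9.2,0,-6.8,0,0,0,0],[9.6,0,-6.1,0,0,0,0],[10,0,-5.5,0,0,0,0]]'; python3 rel.py
```

```text
time: 7.2
eef_pos: [0.5651, 0.0989, 0.1757]
tool_rot: [[0.996, 0.085, -0.001], [0.085, -0.996, -0.002], [-0.001, 0.002, -1.0]]
wrist_force: [3.3, -5.4, -8.8]
width: 0.253
t 7.2 p [0.5651 0.0989 0.1757] jig mm [ 15.5299  -0.9189 175.6807] F [ 3.2662 -5.3647 -8.7803] w 0.2533887742950837 j [ 0.0408  0.4786  1.4694 -0.002   1.1945  1.5268]
R in jig [[ 1.     -0.0011 -0.001 ]
 [-0.0011 -1.     -0.0018]
 [-0.001   0.0018 -1.    ]]
```

```bash
python3 -m pendant '[[10.4,0,-4.8,0,0,0,0],[10.7,0,-4,0,0,0,0],[10.9,0,-3.3,0,0,0,0],[11.1,0,-2.5,0,0,0,0],[11.3,0,-1.7,0,0,0,0],[11.4,0,-1,0,0,0,0],[11.4,0,-0.2,0,0,0,0],[11.4,0,0.6,0,0,0,0]]'; python3 rel.py
```

```text
time: 8.2
eef_pos: [0.6538, 0.1079, 0.1935]
tool_rot: [[0.996, 0.086, 0.001], [0.086, -0.996, 0.0], [0.001, -0.0, -1.0]]
wrist_force: [0.1, -0.5, -0.2]
width: 0.002
t 8.2 p [0.6538 0.1079 0.1935] jig mm [104.6816   0.3759 193.4859] F [ 0.0708 -0.4841 -0.1821] w 0.0023076977565836764 j [0.0479 0.6264 1.1582 0.0003 1.3559 1.5327]
R in jig [[ 1.     -0.0007  0.001 ]
 [-0.0007 -1.      0.0003]
 [ 0.001  -0.0003 -1.    ]]
```

The fingers shut fully, so the knob slipped out near the top. I look before going on.

```bash
python3 - <<'E'
from h import *
a=bot.snapshot("side");b=bot.snapshot("wrist");
cv2.imwrite("pics/s3.png",cv2.resize(a[120:320,180:440],None,fx=3,fy=3)[:,:,::-1]);cv2.imwrite("pics/w3.png",b[:,:,::-1])
E
```

```text
(no output)
```

View pics/s3.png

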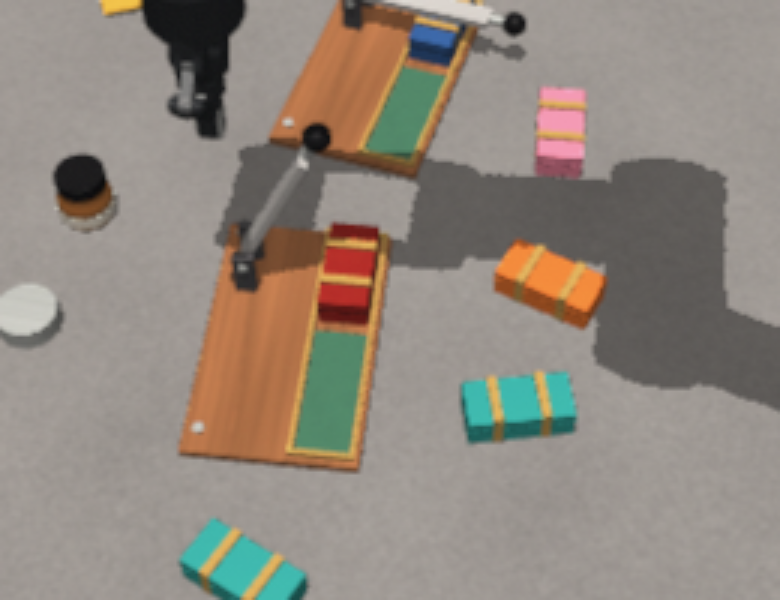

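View pics/w3.png

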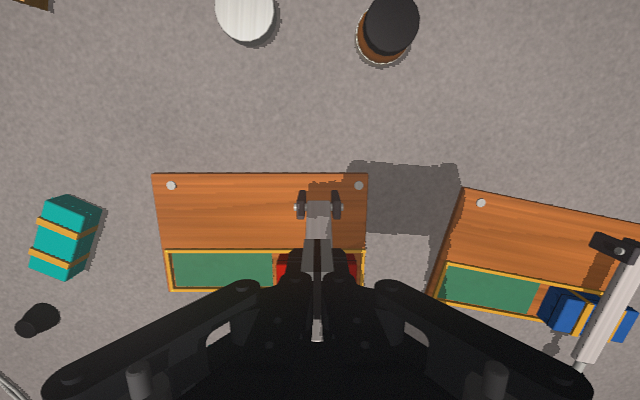

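```bash
cat > knob.py <<'E'
import sys
from h import *
def ang(n,uv):
    O=np.array([.5495,.0985,0]);a=.0866
    J=np.array([[np.cos(a),-np.sin(a),0],[np.sin(a),np.cos(a),0],[0,0,1]])
    m=bot.camera_model(n);K=m["intrinsics"];T=m["extrinsics"]
    d=J.T@(T[:3,:3]@np.linalg.solve(K,[uv[0],uv[1],1.]));o=J.T@(T[:3,3]-O)
    p=(o-d*o[1]/d[1])*1000
    return p,np.arctan2(p[2]-46,90-p[0]),np.hypot(p[2]-46,90-p[0])
E
python3 - <<'E'
from knob import *
print(ang("side",(285.3,165.7)))
E
```

```text
(array([ 21.27690702,   0.        , 193.02345257]), np.float64(1.133542969052852), np.float64(162.29220287602078))
```

The side view shows the bar raised, with its knob at full-frame pixel (285,166), which works out to 1.13 rad. The red case has not moved. I go back over the knob and push it from the robot side with shut fingers.

```bash
python3 -m pendant '[[0,0,-25,0,0,0,0],[0,0,-25,0,0,0,0],[-15,0,0,0,0,0,0],[-25,0,0,0,0,0,0],[-25,0,0,0,0,0,0],[-25,0,0,0,0,0,0],[-25,0,0,0,0,0,0],[-10,0,0,0,0,0,0]]' && python3 -m pendant '[[0,0,20,0,0,0,0],[0,0,20,0,0,0,0],[0,0,20,0,0,0,0],[0,0,0,0,0,0,0],[4,0,0,0,0,0,0],[4,0,0,0,0,0,0],[4,0,0,0,0,0,0],[0,0,0,0,0,0,0]]'; python3 rel.py
```

```text
time: 9.3
eef_pos: [0.5275, 0.097, 0.2434]
tool_rot: [[0.996, 0.086, 0.001], [0.086, -0.996, 0.0], [0.001, -0.0, -1.0]]
wrist_force: [0.2, -0.5, 0.7]
width: -0.002
time: 10.3
eef_pos: [0.5412, 0.0979, 0.1829]
tool_rot: [[0.996, 0.086, 0.001], [0.086, -0.996, -0.0], [0.001, 0.0, -1.0]]
wrist_force: [0.4, -0.7, 0.5]
width: -0.002
t 10.3 p [0.5412 0.0979 0.1829] jig mm [ -8.35     0.1411 182.9175] F [ 0.4032 -0.7086  0.4804] w -0.0017054002401544097 j [ 0.0397  0.4293  1.5298 -0.0001  1.1819  1.5248]
R in jig [[ 1.     -0.0009  0.0006]
 [-0.0009 -1.     -0.0001]
 [ 0.0006  0.0001 -1.    ]]
```

Next I push from x = -8 to x = +77, rising slightly with the knob.

```bash
python3 -m pendant '[[10,0,-2,0,0,0,0],[10,0,-2,0,0,0,0],[10,0,-2,0,0,0,0],[10,0,-2,0,0,0,0],[10,0,-2,0,0,0,0],[10,0,0,0,0,0,0],[0,0,0,0,0,0,0],[0,0,0,0,0,0,0]]'; python3 rel.py;  python3 -m pendant '[[8,0,0,0,0,0,0],[8,0,0,0,0,0,0],[8,0,0,0,0,0,0],[0,0,0,0,0,0,0],[-10,0,0,0,0,0,0],[-20,0,0,0,0,0,0],[-20,0,0,0,0,0,0],[-20,0,0,0,0,0,0]]'; python3 rel.py
python3 - <<'E'
from h import *
a=bot.snapshot("side")
cv2.imwrite("pics/s4.png",cv2.resize(a[120:320,180:440],None,fx=3,fy=3)[:,:,::-1])
a=bot.snapshot("top")
cv2.imwrite("pics/t4.png",cv2.resize(a[120:240,190:350],None,fx=5,fy=5)[:,:,::-1])
E
```

```text
time: 11.3
eef_pos: [0.6005, 0.1031, 0.1924]
tool_rot: [[0.996, 0.086, -0.0], [0.086, -0.996, -0.0], [-0.0, 0.0, -1.0]]
wrist_force: [0.3, -0.1, 0.8]
width: 0.001
t 11.3 p [0.6005 0.1031 0.1924] jig mm [ 51.1863   0.1587 192.3813] F [ 0.3022 -0.0665  0.7871] w 0.0005627747553497447 j [ 0.0443  0.5272  1.3375 -0.      1.2771  1.5293]
R in jig [[ 1.     -0.0008 -0.0002]
 [-0.0008 -1.     -0.    ]
 [-0.0002  0.     -1.    ]]
time: 12.3
eef_pos: [0.5532, 0.099, 0.1927]
tool_rot: [[0.996, 0.086, -0.0], [0.086, -0.996, -0.0], [-0.0, 0.0, -1.0]]
wrist_force: [0.0, 1.6, 1.4]
width: -0.001
t 12.3 p [0.5532 0.099  0.1927] jig mm [  3.7378   0.1997 192.7416] F [0.0047 1.5657 1.4174] w -0.0008434011622175087 j [ 0.0408  0.4417  1.4804 -0.0001  1.2196  1.5259]
R in jig [[ 1.     -0.0008 -0.0001]
 [-0.0008 -1.     -0.0001]
 [-0.0001  0.0001 -1.    ]]
```

View pics/s4.png

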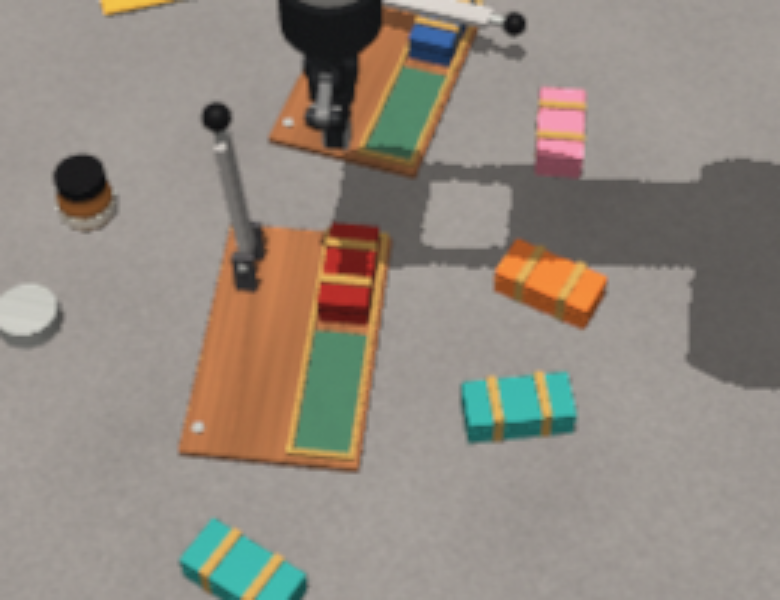

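View pics/t4.png

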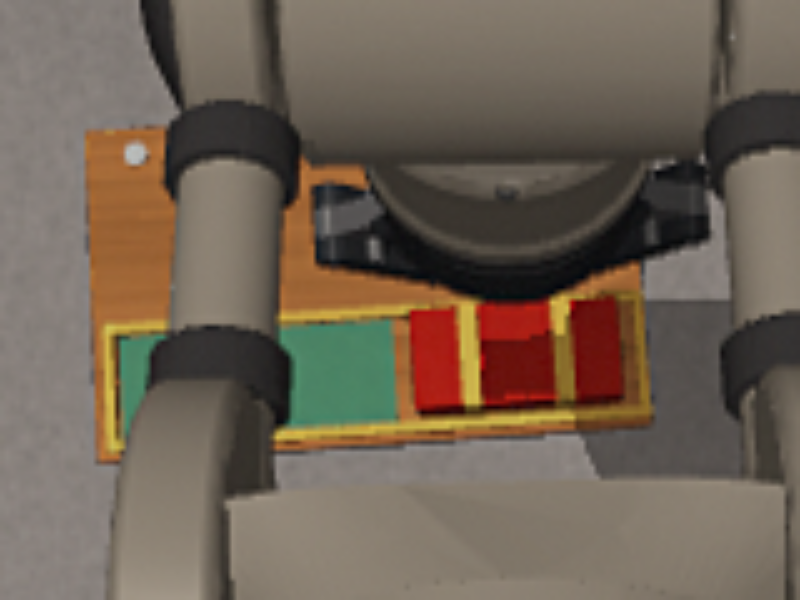

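```bash
python3 - <<'E'
from knob import *
print(ang("side",(252.3,158.7)))
O=np.array([.5495,.0985,0]);a=.0866
J=np.array([[np.cos(a),-np.sin(a),0],[np.sin(a),np.cos(a),0],[0,0,1]])
for p in [(470,355),(562,350)]: print(J.T@(ray("top",(p[0]/5+190,p[1]/5+120),.043)-O)*1000)
E
```

```text
(array([ 99.82227351,   0.        , 208.12515627]), np.float64(1.6313068770283838), np.float64(162.422422571807))
[-2.46660183 20.93340146 43.        ]
[ -3.00646423 -18.381019    43.        ]
```

The bar is at about 1.63 rad. The case is still clamped-place at y ≈ 1 mm. Next I turn the tool 90° so the jaws lie across the channel, then descend in stages.

```bash
python3 -m pendant '[[-4,0,0,0,0,-1,0],[0,0,0,0,0,-1,0],[0,0,0,0,0,-1,0],[0,0,0,0,0,-1,0],[0,0,0,0,0,-1,0],[0,0,0,0,0,-1,0],[0,0,0,0,0,-1,0],[0,0,0,0,0,-1,0]]' && python3 -m pendant '[[0,0,0,0,0,-1,0.7],[0,0,0,0,0,-1,0.7],[0,0,0,0,0,-1,0.7],[0,0,0,0,0,-1,0.7],[0,0,0,0,0,-1,0.7],[0,0,0,0,0,-1,0.7],[0,0,0,0,0,-1,0.7],[0,0,0,0,0,0,0.7]]' && python3 -m pendant '[[1,0,15,0,0,0,0.72],[0,0,20,0,0,0,0.72],[0,0,20,0,0,0,0.72],[0,0,20,0,0,0,0.72],[0,0,15,0,0,0,0.72],[0,0,0,0,0,0,0.72],[0,0,0,0,0,0,0.72],[0,0,0,0,0,0,0.72]]'; python3 rel.py
python3 - <<'E'
from h import *
cv2.imwrite("pics/w5.png",bot.snapshot("wrist")[:,:,::-1])
a=bot.snapshot("side")
cv2.imwrite("pics/s5.png",cv2.resize(a[60:320,180:480],None,fx=2.2,fy=2.2)[:,:,::-1])
E
```

```text
time: 13.4
eef_pos: [0.551, 0.0988, 0.1928]
tool_rot: [[0.6, 0.8, 0.001], [0.8, -0.6, -0.0], [0.0, 0.001, -1.0]]
wrist_force: [0.1, 0.2, 0.0]
width: -0.001
time: 14.4
eef_pos: [0.5509, 0.0988, 0.1927]
tool_rot: [[-0.085, 0.996, 0.0], [0.996, 0.085, -0.0], [-0.0, 0.0, -1.0]]
wrist_force: [0.0, -0.1, -0.9]
width: 0.704
time: 15.4
eef_pos: [0.5511, 0.0998, 0.1035]
tool_rot: [[-0.085, 0.996, 0.002], [0.996, 0.085, 0.0], [-0.0, 0.002, -1.0]]
wrist_force: [0.2, -1.2, -0.4]
width: 0.72
t 15.4 p [0.5511 0.0998 0.1035] jig mm [  1.7294   1.1362 103.4656] F [ 0.1952 -1.1966 -0.3995] w 0.7200190062276765 j [ 0.0423  0.5344  1.5981 -0.0001  1.0074 -0.0432]
R in jig [[ 0.001   1.      0.0016]
 [ 1.     -0.001  -0.0001]
 [-0.0001  0.0016 -1.    ]]
```

View pics/w5.png

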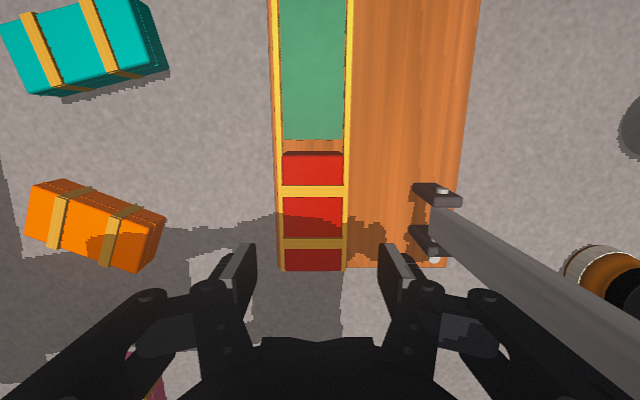

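View pics/s5.png

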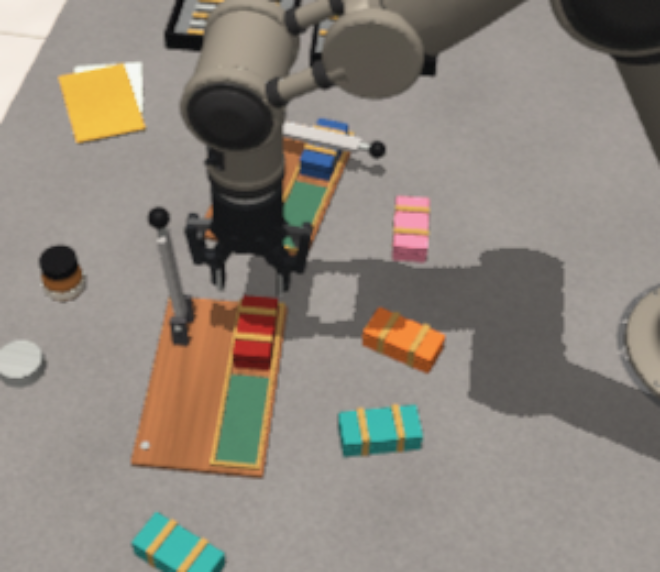

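The wrist view shows the red case centred near column 314 between the fingers (about 318), with the bar clear on the right. The side view shows the gripper clear of the upright bar. I descend and grip gently.

```bash
python3 -m pendant '[[0,-2,10,0,0,0,0.72],[0,0,15,0,0,0,0.72],[0,0,15,0,0,0,0.72],[0,0,15,0,0,0,0.72],[0,0,15,0,0,0,0.72],[0,0,14,0,0,0,0.72],[0,0,0,0,0,0,0.72],[0,0,0,0,0,0,0.72]]' 20; python3 rel.py; python3 -m pendant '[[0,0,0,0,0,0,0.6],[0,0,0,0,0,0,0.5],[0,0,0,0,0,0,0.4],[0,0,0,0,0,0,0.4],[0,0,0,0,0,0,0.4],[0,0,0,0,0,0,0.4],[0,0,0,0,0,0,0.4],[0,0,0,0,0,0,0.4]]' 20; python3 rel.py
python3 - <<'E'
from h import *
cv2.imwrite("pics/w6.png",bot.snapshot("wrist")[:,:,::-1])
E
```

```text
time: 16.5
eef_pos: [0.5489, 0.0996, 0.0189]
tool_rot: [[-0.086, 0.996, 0.001], [0.996, 0.086, -0.0], [-0.0, 0.001, -1.0]]
wrist_force: [0.4, 0.3, -0.3]
width: 0.714
t 16.5 p [0.5489 0.0996 0.0189] jig mm [-0.4781  1.1593 18.9181] F [ 0.401   0.2918 -0.3149] w 0.7138157726433135 j [ 0.0422  0.6511  1.671  -0.0001  0.8188 -0.0435]
R in jig [[ 0.0008  1.      0.0006]
 [ 1.     -0.0008 -0.0001]
 [-0.0001  0.0006 -1.    ]]
time: 17.5
eef_pos: [0.549, 0.0996, 0.0194]
tool_rot: [[-0.086, 0.996, 0.001], [0.996, 0.086, -0.0], [-0.0, 0.001, -1.0]]
wrist_force: [0.0, -0.0, 5.2]
width: 0.509
t 17.5 p [0.549  0.0996 0.0194] jig mm [-0.416   1.1295 19.3704] F [ 0.0213 -0.0271  5.2344] w 0.5087541943886076 j [ 0.0421  0.6503  1.6711 -0.0001  0.819  -0.0435]
R in jig [[ 0.0009  1.      0.0012]
 [ 1.     -0.0009 -0.0001]
 [-0.0001  0.0012 -1.    ]]
```

View pics/w6.png

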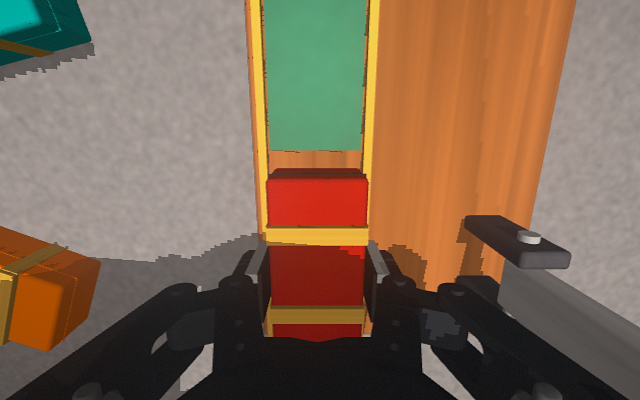

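The case is gripped (opening 43 mm) between its bands. I slide it about 116 mm along the channel.

```bash
python3 -m pendant '[[8,0,0,0,0,0,0.4],[10,0,0,0,0,0,0.4],[10,0,0,0,0,0,0.4],[10,0,0,0,0,0,0.4],[10,0,0,0,0,0,0.4],[10,0,0,0,0,0,0.4],[2,0,0,0,0,0,0.4],[0,0,0,0,0,0,0.4]]'; python3 rel.py
```

```text
time: 18.55
eef_pos: [0.5441, 0.1595, 0.0194]
tool_rot: [[-0.086, 0.996, 0.002], [0.996, 0.086, -0.0], [-0.0, 0.002, -1.0]]
wrist_force: [0.4, -0.6, 5.1]
width: 0.51
t 18.55 p [0.5441 0.1595 0.0194] jig mm [-0.0896 61.2736 19.3728] F [ 0.39   -0.5967  5.0843] w 0.5104532697382823 j [ 0.1503  0.6621  1.6447 -0.0005  0.8331  0.0643]
R in jig [[ 0.0003  1.      0.0017]
 [ 1.     -0.0003 -0.0003]
 [-0.0003  0.0017 -1.    ]]
```

```bash
python3 -m pendant '[[8,0,0,0,0,0,0.4],[10,0,0,0,0,0,0.4],[10,0,0,0,0,0,0.4],[10,0,0,0,0,0,0.4],[10,0,0,0,0,0,0.4],[8,0,0,0,0,0,0.4],[0,0,0,0,0,0,0.4],[0,0,0,0,0,0,0.4]]'; python3 rel.py; python3 -m pendant '[[0,0,0,0,0,0,0.5],[0,0,0,0,0,0,0.6],[0,0,0,0,0,0,0.7],[0,0,0,0,0,0,0.72],[0,0,0,0,0,0,0.72],[0,0,-10,0,0,0,0.72],[0,0,-20,0,0,0,0.72],[0,0,-25,0,0,0,0.72]]'; python3 -m pendant '[[0,0,-30,0,0,0,0.72],[0,0,-30,0,0,0,0.72],[-10,-25,-30,0,0,0,0.72],[-10,-30,-10,0,0,0,0.72],[0,-30,0,0,0,0,0.72],[0,-30,0,0,0,0,0.72],[0,0,0,0,0,0,0.72],[0,0,0,0,0,0,0.72]]'; python3 rel.py
python3 - <<'E'
from h import *
a=bot.snapshot("side")
cv2.imwrite("pics/s7.png",cv2.resize(a[60:320,180:480],None,fx=2.5,fy=2.25)[:,:,::-1]);cv2.imwrite("pics/s7f.png",a[:,:,::-1])
a=bot.snapshot("top")
cv2.imwrite("pics/t7.png",a[:,:,::-1])
E
```

```text
time: 19.55
eef_pos: [0.5392, 0.2159, 0.0194]
tool_rot: [[-0.086, 0.996, 0.002], [0.996, 0.086, 0.001], [0.001, 0.002, -1.0]]
wrist_force: [-0.5, 2.0, 5.6]
width: 0.514
t 19.55 p [0.5392 0.2159 0.0194] jig mm [ -0.0771 117.8576  19.3702] F [-0.454   1.9654  5.5674] w 0.5140012542013019 j [0.2487 0.6805 1.6034 0.0006 0.8558 0.1623]
R in jig [[ 0.0006  1.      0.0018]
 [ 1.     -0.0006  0.0007]
 [ 0.0007  0.0018 -1.    ]]
time: 20.55
eef_pos: [0.5385, 0.2151, 0.0745]
tool_rot: [[-0.086, 0.996, -0.0], [0.996, 0.086, -0.0], [-0.0, -0.0, -1.0]]
wrist_force: [0.1, 0.6, 0.3]
width: 0.72
time: 21.55
eef_pos: [0.4267, 0.1855, 0.1744]
tool_rot: [[-0.086, 0.996, 0.002], [0.996, 0.086, 0.0], [0.0, 0.002, -1.0]]
wrist_force: [0.7, 0.3, 0.2]
width: 0.721
t 21.55 p [0.4267 0.1855 0.1744] jig mm [-114.8584   97.3468  174.436 ] F [0.7448 0.3173 0.1533] w 0.7213194881175069 j [ 0.2454  0.2913  1.77   -0.0002  1.0783  0.1596]
R in jig [[ 0.0008  1.      0.002 ]
 [ 1.     -0.0008  0.0002]
 [ 0.0002  0.002  -1.    ]]
```

View pics/s7.png

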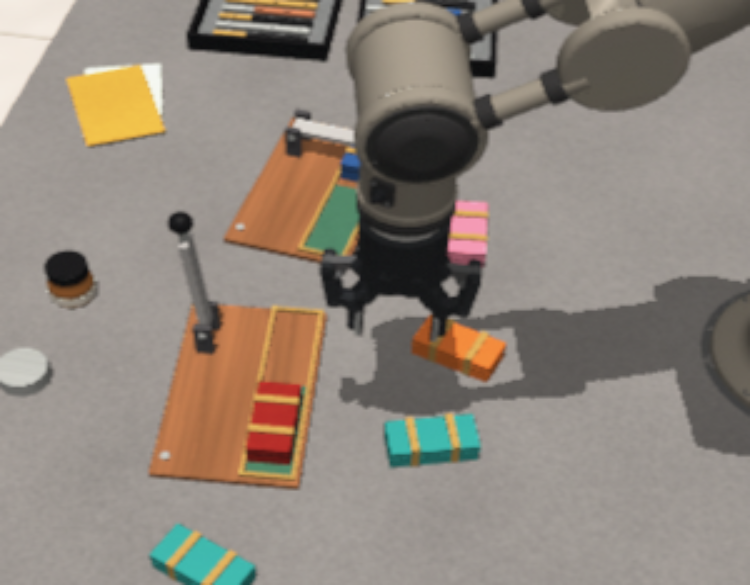

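View pics/t7.png

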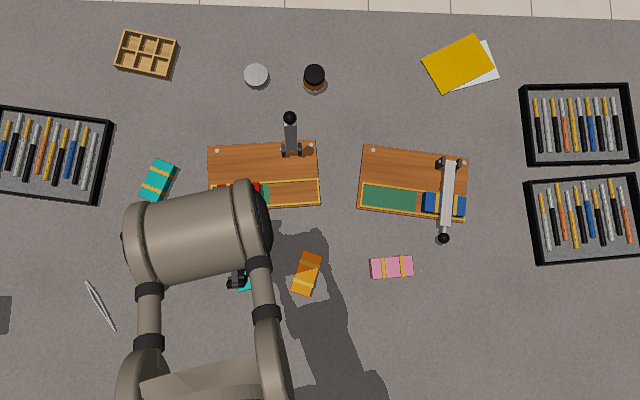

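The side view shows the bar upright and the red case (274,420 in the crop) on the strip with a little green beyond it. In the top view the blue case is unmoved at (443,205). I check the numbers.

```bash
python3 - <<'E'
from knob import *
im=cv2.imread("pics/s7f.png");hsv=cv2.cvtColor(im,cv2.COLOR_BGR2HSV)
O=np.array([.5495,.0985,0]);a=.0866
J=np.array([[np.cos(a),-np.sin(a),0],[np.sin(a),np.cos(a),0],[0,0,1]])
for p in [(277,399),(270,430)]:
    print(J.T@(ray("side",(p[0]/2.5+180,p[1]/2.25+60),.043)-O)*1000)
print(ang("side",(180/2.5+180,223/2.25+60)))
# blue in top before/after
for f in("top0","t7"):
    h=cv2.cvtColor(cv2.imread(f"pics/{f}.png"),cv2.COLOR_BGR2HSV)[185:222,415:475]
    m=cv2.inRange(h,(100,150,60),(125,255,255));mm=cv2.moments(m,True);print(mm["m10"]/mm["m00"],mm["m01"]/mm["m00"],mm["m00"])
print(bot.get_state()["joint_vel"])
E
```

```text
[ -0.96780914 102.51043411  43.        ]
[  0.25538932 143.61518206  43.        ]
(array([100.69288849,   0.        , 206.60337361]), np.float64(1.6372776853999649), np.float64(160.95894345750548))
26.75 18.34438775510204 392.0
26.3775 18.325 400.0
[-0.00037997  0.00691039  0.00327766  0.00085595  0.00039283 -0.00051662]
```

```bash
python3 -c "
from station import bot
print(bot.sign_off())"
```

```text
the job is handed in; nothing more can be done
None
```

I swung the bar over the red case upright and slid the case along its channel onto the green strip. I handed the job in at about 22 s of the 46 s; `sign_off()` gives no verdict.

**Slip on the way:** my first lift lost hold of the knob at about 1.13 rad. I pushed the bar the rest of the way with shut fingers, before the case had moved. I then gripped the case across its width with 20 N and slid it about 117 mm without lifting it.

**Last checks:**
- **Bar:** about 1.64 rad, read from the side camera.
- **Red case position:** about 0 mm sideways in the channel. It is about 118 mm along the channel by the arm's pose and about 123 mm by the side camera. The two disagree by about 5 mm, but both are inside 95 to 140 mm and wholly on the strip.
- **Red case height and tilt:** not measured at the end; it looked flat in the side view.
- **Blue case:** unmoved in the top view (its image centre shifted by less than half a pixel).
- **Robot:** clear of everything, with about 1 N at most at the wrist.

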